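# Slide the T-bolt into the fixture slot and tighten its nut

### The job

Clamp the offcut in the T-slot fixture: take the taller of the two standing T-bolts by the bar of its nut, set its square head down on the apron in front of the slot with its sides square to the slot, and slide it along the slot until the bolt stands fully home in the fork of the clamp strap. Then tighten the nut clockwise (seen from above) until it stops, about 60 degrees, and let go. Leave the shorter bolt where it stands.

Things in the scene. Friction and masses are not known exactly. Their poses are not given: they have to be found in the camera images.
- long_bolt_grip (a point): Centre of the upright grip bar on the taller T-bolt's nut, on the shank axis, 72 mm above the underside of the bolt's head. Bar of dark steel: 46 mm long (point x), 14 mm thick (point y; pinch here), 30 mm tall (15 mm above and below this point); point z up. The bar stands on a round nut 26 mm wide, on a 28 mm washer.
- long_bolt: The taller T-bolt, 86 mm tall, about 0.22 kg, standing loose and upright on its head on the bench. Origin at the centre of the head's underside, x and y square to the head's sides, z up. Square head 34 x 34 x 10 mm, shank 12 mm thick, washer underside 41 mm above the origin. Held by its bar, the bolt turns with the nut until the slot holds the head.
- long_bolt_nut (a joint): Turn of the taller bolt's nut, rad, growing clockwise from above: starts at 0 to 0.2 (loose), hard stop at 1.0 (tight), friction 0.06 N m. At 0 the bar is parallel to two sides of the head (bolt x); at q it stands q clockwise of them. Nut and washer come down the shank by 3.5 mm per rad.
- short_bolt_grip (a point): The same point on the bar of the shorter T-bolt, 52 mm above the underside of its head. It is the same bolt but 66 mm tall, too short for its nut to clear the strap. It stands loose near the taller one; leave it alone.
- seat (a point): On the slot floor (8 mm above the bench), centre line, inside the steel strap's fork: the head's underside belongs here. x along the slot away from the mouth, y across, z up. Fork: gap 20 mm, open to the mouth, from x -30 to +15 mm, underside 28, top 36 mm above the floor (nothing on the fixture is higher). A shank right home has its axis at x +9 mm; anywhere from -10 mm on is home.
- slot_mouth (a point): On the slot floor at the slot's mouth, 60 mm before the seat, same axes; on the aluminium fixture fixed to the bench. Bare apron, level with the floor, at x -80 to -24 mm: set the head down centred at -50 mm. Guide walls at -24 to 0 narrow from 66 to 41 mm. Beyond, slot 41 mm wide, 15 mm high under lips 6 mm thick, 20 mm apart. The head has 13 degrees of play in it.
There are look-alikes about, which are no part of the job. What is shaped like the long_bolt but pink is not meant.

How it is judged:
On the way:
1. the taller bolt stands in the slot, inside the strap's fork, its nut not yet tightened (under 0.4 rad) (x of long_bolt_grip in the frame of seat between -0.015 and 0.02 m and y of long_bolt_grip in the frame of seat between -0.012 and 0.012 m and z of long_bolt_grip in the frame of seat between 0.058 and 0.079 m and angle between long_bolt_grip's own z axis and vertical below 0.2 rad and value of joint long_bolt_nut below 0.4 rad), for 0.2 s.
At the end, for the whole second after the job is handed in: The taller bolt stands upright (within 0.2 rad) and at rest in the slot, its axis in the strap's fork (15 mm before to 20 mm beyond the seat point, within 12 mm of the centre line, head under the lips: grip point 58 to 79 mm above the seat), and its nut is turned past 0.65 rad (x of long_bolt_grip in the frame of seat between -0.015 and 0.02 m and y of long_bolt_grip in the frame of seat between -0.012 and 0.012 m and z of long_bolt_grip in the frame of seat between 0.058 and 0.079 m and angle between long_bolt_grip's own z axis and vertical below 0.2 rad and value of joint long_bolt_nut above 0.65 rad and linear speed of long_bolt below 0.02 m/s); the robot touches nothing.
It fails at once if the shorter bolt is moved more than 30 mm (distance of short_bolt_grip from where it was at the start of the episode above 0.03 m).
It also fails if it takes over 45 s, if anything falls off the work surface, if the arm or the gripper's body presses on something with over 40 N, if the wrist force passes 120 N, or if a joint passes its speed limit or range.

### The arm

A 6-joint arm with a two-finger parallel gripper is mounted at the origin on the work surface; the furniture and walls round the work are solid. World frame = base frame: x ahead of the robot, y to its left, z up, the work surface at z = 0. Lengths are in m, angles in rad, forces in N, time in s.
With the tool pointing down it reaches from about 0.25 to 0.775 m from the base axis. Payload 4 kg.
Tool frame: the origin (TCP) lies at the very end of the fingers, on their centre line; the grasp point (between the pads) lies 19 mm behind it; z points along the fingers, y is the line along which they close (so a half turn about z gives the same grasp; the last joint's range is limited). The gripper opens to 85 mm and grips with 20 to 120 N. Pads are 22 mm wide; open, the fingers measure 114 mm over their backs; the gripper's body (76 mm by 85 mm) begins 54 mm behind the grasp point. The pads swing forward as they close: fully open they stand 13 mm farther back than shut.
Start: joints at [-1.227, 0.087, 1.371, -0, 1.684, -0.103], TCP at [0.238, -0.496, 0.201] pointing down, gripper open.
Joint ranges: [-3.1, 3.1], [-0.76, 2.03], [0.27, 2.55], [-1.08, 4.22], [0.17, 2.65], [-2.57, 2.57]. Speed limits (rad/s): [2.79, 2.79, 3.14, 3.14, 3.14, 3.14].

### API

Orientations are given as a rotation vector (axis times angle).
In Python, from plant import ctrl gives the robot as it stands. The module is installed in compiled form; this text tells all that it offers.
- The arm moves only by the tool play_rows, never from a script. Its argument "targets" is a list that holds one entry, the list of rows, each a list of 6 numbers: the shift along the world's x, y, z each as a share of 5 cm, from -1 to 1, then the turn, a rotation vector about the world's x, y, z each as a share of 180 degrees, from -1 to 1. A call has 1 to 12 rows; each row shifts and turns the commanded pose from where the row before left it; what a row does not reach is not made up. A row lasts 1/10 s, in which the tool goes at most 50 mm and 8.59 degrees, less where a joint would pass 70% of its speed; a pose out of reach is approached as far as the arm can. A call with a number of a shift or a turn outside -1 to 1 is refused whole. A call with a gripper value outside its range is refused whole. "jaw" is the gripper's target within -1 to 1 (shut at 1, half-way at 0, fully open at -1), set as the call begins (left out, the last holds). The fingers move at their own pace and stop on an object; the grip force is fixed at half the most. Time passes only in rows, so rows that do not move let the fingers close. It gives the time, the measured TCP pose, the force, the opening and the grip force at its end, in the units of the state.
- ctrl.get_state(): the state, without advancing time (a new reading comes with each control period).
- ctrl.capture(name): name is "scene" or "side" or "wrist"; returns a dict with "img" (480x640x3 uint8, blue, green, red), "range_z" (480x640 float32, m along the optical axis (not along the pixel's ray), 0 where there is no reading), "vertical_fov" (degrees; the focal length in pixels is half the picture's height over the tangent of half this angle, whatever the lens; pixels are square), "cx", "cy" (the principal point, pixels), "origin" and "attitude" of the camera in the world. Camera axes: x right, y up, looking along -z (the intrinsics and any distortion apply to the point x, -y, -z); pixel columns grow to the right and rows downward; lengths in m; the calibration is good to about 2 mm. A picture is of the moment at which its call begins.
- ctrl.sign_off(): hands the job in; it is judged then, once.
The state is a dict: "t": time; "joints": joint angles; "dq": joint speeds; "tau": joint torques, N m; "tool_pos": TCP position; "tool_rot": TCP orientation; "wrist_force": force on the tool from outside, world axes, zero at the start; "torque": the same for the moment, N m; "finger_gap": opening from 0.0 (shut) to 1.0 (fully open); "gripper_force": force on a finger pad.
Only numpy, scipy, OpenCV 4.12 (cv2) and the standard library are available. Lean on these libraries where they do the work, as an engineer would, in place of code of your own. Each camera call takes 0.05 s, during which the arm holds its last target. There are 200 camera calls.

## Working session

There is one attempt and no reset: what is moved stays moved. The work goes in short steps, Python scripts to look and compute and a tool call to move; the robot and the scene stay as the last step left them, time stands still between calls to the robot, and variables do not carry over. Pictures are saved under pics/ and viewed, at most 10 in all, crops included, and the job is handed in when it is done.

Besides the shell and the picture viewer there is one more tool, called after "Call:" as name(argument=value, ...), one argument or row to a line, values as JSON. play_rows: Moves the arm, as the interface text tells. Its arguments: {"type":"object","properties":{"targets":{"type":"array","items":{"type":"array","items":{"type":"array","items":{"type":"number"}}}},"jaw":{"type":"number"}},"required":["targets"]}

```bash
mkdir -p pics; cat > h.py <<'E'
import numpy as np, cv2
from plant import ctrl
from scipy.spatial.transform import Rotation as R
def rot(a):
    a=np.array(a,float)
    return a if a.shape==(3,3) else (R.from_rotvec(a).as_matrix() if a.size==3 else R.from_quat(a).as_matrix())
def cap(n):
    c=ctrl.capture(n); c['f']=240/np.tan(np.radians(c['vertical_fov'])/2); return c
def ray(c,u,v):
    d=np.array([(u-c['cx'])/c['f'],-(v-c['cy'])/c['f'],-1.]); return rot(c['attitude'])@d
def plane(c,u,v,z):
    d=ray(c,u,v);o=np.array(c['origin']);return o+d*(z-o[2])/d[2]
def pts(c):
    v,u=np.mgrid[0:480,0:640];z=c['range_z']
    d=np.stack([(u-c['cx'])/c['f']*z,-(v-c['cy'])/c['f']*z,-z],-1)
    return d@rot(c['attitude']).T+np.array(c['origin'])
E
python3 - <<'E'
from h import *
for n in ["scene","side","wrist"]:
    c=cap(n); cv2.imwrite(f'pics/{n}0.png',c['img']); print(n,{k:v for k,v in c.items() if k not in('img','range_z')},(c['range_z']>0).mean())
print(ctrl.get_state())
E
```

```text
scene {'vertical_fov': 47.7457092629293, 'cx': 320.84959741323297, 'cy': 239.83804059924609, 'origin': array([ 1.01916745, -0.0972183 ,  0.72724489]), 'attitude': array([0.58391433, 0.49750538, 1.36716037]), 'f': np.float64(542.2842652897857)} 0.9960286458333333
side {'vertical_fov': 43.05246623723715, 'cx': 318.2954666259169, 'cy': 239.29876732858727, 'origin': array([0.77957268, 0.24385894, 0.81838645]), 'attitude': array([0.24497842, 0.5778759 , 2.30404522]), 'f': np.float64(608.4583799337881)} 0.9959830729166667
wrist {'vertical_fov': 62.35839463990699, 'cx': 316.67754041584834, 'cy': 241.89604268894067, 'origin': array([ 0.30655122, -0.46220865,  0.37268468]), 'attitude': array([-0.27372409,  0.17458315, -1.11380575]), 'f': np.float64(396.61201261707805)} 0.9959114583333334
{'t': 0.15, 'joints': array([-1.22708100e+00,  8.78106563e-02,  1.37189401e+00, -1.52423695e-05,
        1.68362209e+00, -1.03087504e-01]), 'dq': array([-0.00189964, -0.00059758, -0.00438181,  0.00018702, -0.00200714,
        0.00068384]), 'tau': array([ 1.79618281e-03, -3.52373528e+01, -3.13678730e+01, -1.86038455e-04,
        8.02517723e-03, -2.94937674e-07]), 'tool_pos': array([ 0.2374963 , -0.49559807,  0.20000082]), 'tool_rot': array([-3.06184612e+00, -6.95629287e-01,  3.50364182e-04]), 'wrist_force': array([ 1.39712195, -0.40922311,  0.14232192]), 'torque': array([ 0.00943216, -0.03269542, -0.00861833]), 'gripper_force': 0.0, 'finger_gap': 1.0009296163702932}
```

View pics/scene0.png

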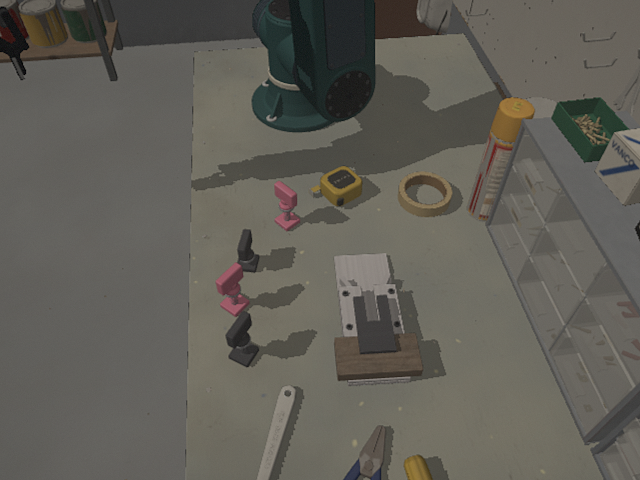

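View pics/side0.png

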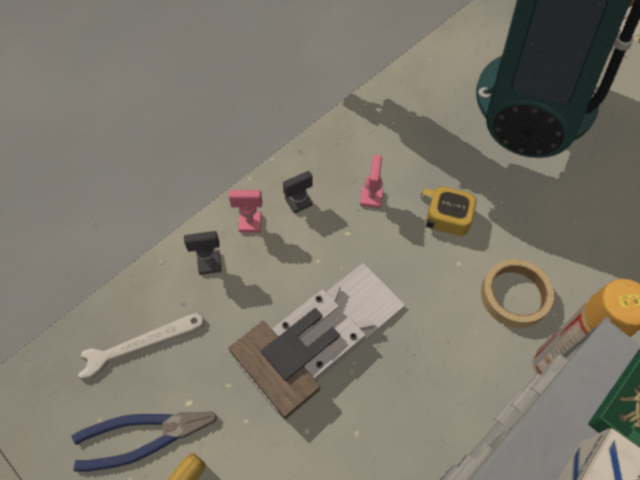

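The scene view shows dark bolts at (247,250) and (241,338), and pink look-alikes at (287,205) and (233,288). The fixture's apron is at (363,270) and its strap at (375,325). The side view shows the dark bolts at (298,190) and (205,250), the apron at (370,295) and the strap at (300,345). I'll measure heights next.

```bash
python3 - <<'E'
from h import *
for n,bolts in [("scene",[(247,250),(241,338)]),("side",[(298,188),(205,248)])]:
    c=cap(n);P=pts(c);g=c['img'].astype(int)
    dark=(g.max(2)<75)
    for (u,v) in bolts:
        m=np.zeros(dark.shape,bool);m[v-30:v+30,u-30:u+30]=1
        q=P[m&(P[...,2]>.012)&dark&(P[...,2]<.12)]
        zt=np.percentile(q[:,2],97);t=q[q[:,2]>zt-.004]
        r=cv2.minAreaRect((t[:,:2]*1000).astype(np.float32))
        print(n,(u,v),'top',zt.round(4),'c',t[:,:2].mean(0).round(4),'rect',r,len(t), 'head',)
        hq=P[m&(P[...,2]>.005)&(P[...,2]<.0125)]
        print('  head rect',cv2.minAreaRect((hq[:,:2]*1000).astype(np.float32)),len(hq))
    # fixture
    m=np.zeros(dark.shape,bool)
    if n=="scene":m[230:400,325:430]=1
    else:m[255:425,220:415]=1
    if n=="scene": 
        for z0,z1 in [(.005,.011),(.026,.032),(.041,.047)]:
            q=P[m&(P[...,2]>z0)&(P[...,2]<z1)]
            print('fix',z0,cv2.minAreaRect((q[:,:2]*1000).astype(np.float32)),len(q))
    else:
        for z0,z1 in [(.005,.011),(.026,.032),(.041,.047)]:
            q=P[m&(P[...,2]>z0)&(P[...,2]<z1)]
            print('fix',z0,cv2.minAreaRect((q[:,:2]*1000).astype(np.float32)),len(q))
    st=P[m&dark&(P[...,2]>.040)&(P[...,2]<.049)]
    print('strap',cv2.minAreaRect((st[:,:2]*1000).astype(np.float32)),len(st))
    x0,x1,y0,y1=(330,430,240,390) if n=="scene" else (220,415,255,425)
    b=[cv2.resize(c['img'][v-40:v+40,u-40:u+40],(300,300),interpolation=cv2.INTER_CUBIC) for u,v in bolts]
    f=cv2.resize(c['img'][y0:y1,x0:x1],(400,int(400*(y1-y0)/(x1-x0))))
    cv2.imwrite(f'pics/b_{n}.png',np.hstack(b));cv2.imwrite(f'pics/f_{n}.png',f)
E
```

```text
scene (247, 250) top 0.0679 c [ 0.4462 -0.1356] rect ((466.7497863769531, -139.45413208007812), (14.109835624694824, 89.16888427734375), 79.10256958007812) 158 head
  head rect ((405.642578125, -118.22988891601562), (34.46057891845703, 118.35637664794922), 66.54360961914062) 179
scene (241, 338) top 0.0879 c [ 0.6147 -0.1507] rect ((614.1632080078125, -149.91673278808594), (13.264304161071777, 44.403743743896484), 56.726165771484375) 246 head
  head rect ((583.4629516601562, -152.2570343017578), (105.60285949707031, 46.33551025390625), 1.4966644048690796) 434
fix 0.005 ((548.889404296875, 50.37897491455078), (109.9904556274414, 287.259521484375), 80.3462142944336) 2053
fix 0.026 ((604.041015625, 35.69953536987305), (175.84786987304688, 117.94062805175781), 1.1682815551757812) 1535
fix 0.041 ((610.5110473632812, 43.312095642089844), (52.19637680053711, 96.75025939941406), 85.80815887451172) 1651
strap ((611.287109375, 43.527442932128906), (51.96053695678711, 95.14630889892578), 85.51341247558594) 1627
side (298, 188) top 0.0674 c [ 0.4434 -0.1338] rect ((442.91180419921875, -133.77748
[... 242 characters left out ...]
477] rect ((612.4140014648438, -148.03939819335938), (12.037425994873047, 44.15034103393555), 56.89394760131836) 223 head
  head rect ((603.8700561523438, -174.87428283691406), (91.75879669189453, 40.822303771972656), 71.95733642578125) 322
fix 0.005 ((553.6033935546875, 21.127700805664062), (245.99649047851562, 248.65921020507812), 58.92156219482422) 3325
fix 0.026 ((601.8544311523438, 47.80061340332031), (113.81696319580078, 168.73580932617188), 86.0363540649414) 2182
fix 0.041 ((609.2780151367188, 43.79861831665039), (52.99088668823242, 95.34007263183594), 85.92558288574219) 2203
strap ((610.7830200195312, 44.44789505004883), (51.56877517700195, 92.42697143554688), 85.85956573486328) 1972
```

```bash
python3 - <<'E'
from h import *
im=[cv2.resize(cv2.imread(f'pics/b_{n}.png'),(600,300)) for n in('scene','side')]
cv2.imwrite('pics/bb.png',np.vstack(im))
th=np.radians(-4.2);ex=np.array([np.cos(th),np.sin(th)]);ey=np.array([-ex[1],ex[0]])
for n in("scene","side"):
    c=cap(n);P=pts(c);g=c['img'].astype(int);X=P[...,:2]@ex;Y=P[...,:2]@ey;Z=P[...,2]
    m=(X>.40)&(X<.72)&(abs(Y-.088)<.06)
    dark=g.max(2)<75
    s=m&(Z>.039)&(Z<.049)&dark
    print(n,'strap X',np.percentile(X[s],[1,99]),'Y',np.percentile(Y[s],[1,99]))
    for x in np.arange(.54,.62,.008):
        k=s&(abs(X-x)<.004)
        y=np.sort(Y[k])
        if len(y)>4:
            d=np.diff(y);i=d.argmax();print('  x%.3f'%x,y[0].round(4),y[i].round(4),y[i+1].round(4),y[-1].round(4))
    a=m&(Z>.005)&(Z<.012)&(g.min(2)>90)&(abs(Y-.088)<.05)
    print(' apron X',np.percentile(X[a],[1,50]),'Y',np.percentile(Y[a],[2,98]))
    w=m&(Z>.025)&(Z<.033)&(X<.56)
    print(' lips/walls X',np.percentile(X[w],[1]),'Y',np.percentile(Y[w],[1,99]))
    for x in np.arange(.49,.56,.008):
        k=w&(abs(X-x)<.004);y=np.sort(Y[k])
        if len(y)>4:
            d=np.diff(y);i=d.argmax();print('  L x%.3f'%x,y[0].round(4),y[i].round(4),y[i+1].round(4),y[-1].round(4))
# tall bolt head edges
for n,z in(("side",0.010),("scene",.010)):
    c=cap(n);P=pts(c);d=np.hypot(P[...,0]-.613,P[...,1]+.149)
    k=(d<.027)&(P[...,2]>.007)&(P[...,2]<.013);q=P[k]
    print(n,'head',cv2.minAreaRect((q[:,:2]*1000).astype(np.float32)),len(q))
E
```

```text
scene strap X [0.56155803 0.65329815] Y [0.06286416 0.11350684]
  x0.564 0.0638 0.078 0.0988 0.1141
  x0.572 0.0625 0.0783 0.0979 0.1136
  x0.580 0.0625 0.0778 0.0982 0.1139
  x0.588 0.0629 0.0783 0.0986 0.1135
  x0.596 0.0635 0.0785 0.0989 0.1139
  x0.604 0.0627 0.0861 0.0877 0.114
  x0.612 0.0629 0.0722 0.0732 0.1144
 apron X [0.44882234 0.48318667] Y [0.04340535 0.13042142]
 lips/walls X [0.51927418] Y [0.04338249 0.13234904]
  L x0.530 0.0431 0.0779 0.0983 0.1325
  L x0.538 0.0438 0.0774 0.0979 0.1332
  L x0.546 0.043 0.0781 0.0977 0.1328
  L x0.554 0.044 0.0628 0.0983 0.1327
side strap X [0.56137266 0.65141022] Y [0.06499623 0.1146785 ]
  x0.556 0.0661 0.072 0.1006 0.1132
  x0.564 0.0656 0.0787 0.1012 0.1149
  x0.572 0.0641 0.0787 0.1007 0.1149
  x0.580 0.0653 0.0792 0.1 0.1148
  x0.588 0.0657 0.0787 0.1006 0.1148
  x0.596 0.0653 0.0785 0.1009 0.1148
  x0.604 0.064 0.0811 0.0821 0.1151
  x0.612 0.0647 0.0769 0.0779 0.115
 apron X [0.44823791 0.48958356] Y [0.04598014 0.13164565]
 lips/walls X [0.5186769] Y [0.04433241 0.133286  ]
  L x0.506 0.0543 0.0553 0.0563 0.0573
  L x0.514 0.0556 0.0556 0.118 0.1264
  L x0.522 0.0576 0.0654 0.1159 0.1182
  L x0.530 0.044 0.0785 0.0986 0.1337
  L x0.538 0.0442 0.0787 0.0989 0.1336
  L x0.546 0.0435 0.0787 0.0982 0.1333
  L x0.554 0.0436 0.0788 0.099 0.1335
side head ((612.279541015625, -149.6586151123047), (34.899600982666016, 33.881439208984375), 55.534828186035156) 330
scene head ((612.8563232421875, -150.98361206054688), (35.32990264892578, 34.111534118652344), 56.96660614013672) 334
```

View pics/bb.png

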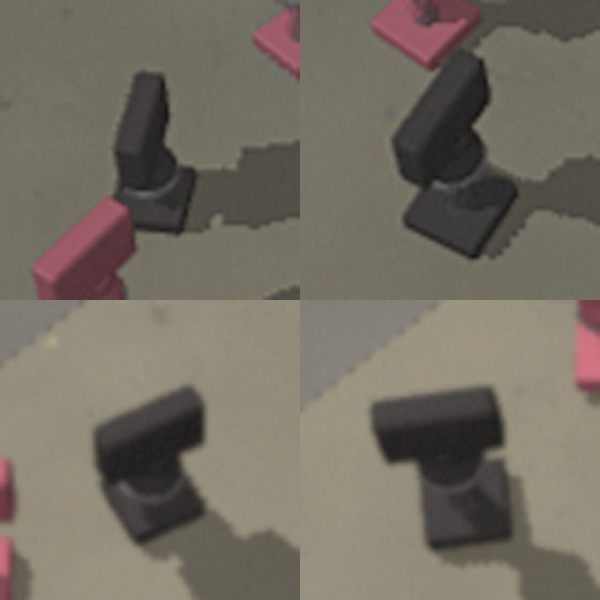

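View pics/f_side.png

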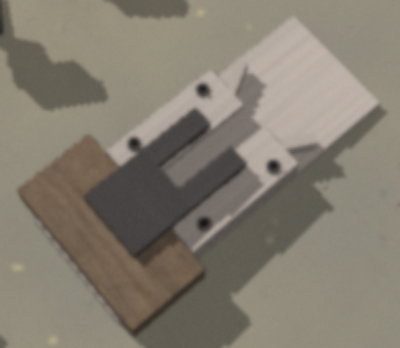

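Tall bolt: right-hand crops, scene (241,338) and side (205,248), at (0.613, -0.149) with its top at 0.088. Short bolt: scene (247,250), top at 0.068, to be left alone. Pink ones at scene (287,205) and (233,288) are rejected. The fixture crop shows the fork opening toward the pale apron, with the slot axis at yaw -4.2°. Moving now.

Call:
play_rows(
  targets=[
    [[0.626,0.578,0,0,0,0.0449],[0.626,0.578,0,0,0,0.0449],[0.626,0.578,0,0,0,0.0449],[0.626,0.578,0,0,0,0.0449],[0.626,0.578,0,0,0,0.0449],[0.626,0.578,0,0,0,0.0449],[0.626,0.578,0,0,0,0.0449],[0.626,0.578,0,0,0,0.0449],[0.626,0.578,0,0,0,0.0449],[0.626,0.578,0,0,0,0.0449],[0.626,0.578,0,0,0,0.0449],[0.626,0.578,0,0,0,0.0449]],
  ],
  jaw=-0.3,
)

```text
t: 1.65
tool_pos: [0.6144, -0.1479, 0.201]
tool_rot: [1.501, 2.76, -0.0]
wrist_force: [0.5, -0.9, 0.5]
finger_gap: 0.651
gripper_force: 0.0
```

Call:
play_rows(
  targets=[
    [[0,0,-0.2,0,0,0.0449],[0,0,-0.2,0,0,0.0449],[0,0,-0.2,0,0,0.0449],[0,0,0,0,0,0],[0,0,0,0,0,0]],
  ],
)

```text
t: 2.15
tool_pos: [0.6132, -0.1492, 0.1709]
tool_rot: [-0.901, -3.009, -0.0]
wrist_force: [0.2, 0.8, 1.5]
finger_gap: 0.649
gripper_force: 0.0
```

```bash
cat >> h.py <<'E'
def tool():
    s=ctrl.get_state();M=rot(s['tool_rot']);print('t%.2f'%s['t'],'pos',s['tool_pos'].round(4),'yaw_x %.2f'%np.degrees(np.arctan2(M[1,0],M[0,0])),'z',M[:,2].round(3),'F',s['wrist_force'].round(1),'gap %.3f'%s['finger_gap'],s['gripper_force'],s['joints'].round(2));return s
def bar(n,x,y,z0,z1,r=.035):
    c=cap(n);P=pts(c);d=np.hypot(P[...,0]-x,P[...,1]-y)
    k=(d<r)&(P[...,2]>z0)&(P[...,2]<z1)&(c['img'].max(2)<80);q=P[k]
    if len(q)>5: print(n,'n',len(q),cv2.minAreaRect((q[:,:2]*1000).astype(np.float32)),'zmax',np.percentile(q[:,2],97).round(4))
    return c
E
python3 - <<'E'
from h import *
tool()
c=bar('wrist',.613,-.149,.082,.093)
bar('side',.613,-.149,.083,.093)
cv2.imwrite('pics/w1.png',c['img'])
E
```

```text
t2.15 pos [ 0.6132 -0.1492  0.1709] yaw_x 146.66 z [-0.  0. -1.] F [0.2 0.8 1.5] gap 0.649 0.0 [-0.33  0.28  1.21  0.    1.65 -1.32]
wrist n 67 ((612.4716796875, -144.6356658935547), (11.780360221862793, 43.79677963256836), 71.24247741699219) zmax 0.0852
side n 247 ((612.05517578125, -148.6088104248047), (12.25614070892334, 43.982017517089844), 55.395721435546875) zmax 0.0881
```

View pics/w1.png

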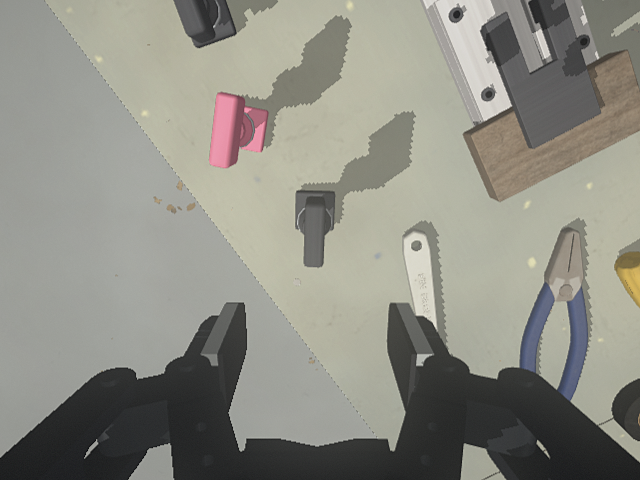

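The wrist view shows the bar at (315,230), midway between and parallel to the finger pads. I'll descend to z≈0.060 and close.

Call:
play_rows(
  targets=[
    [[0,0,-0.5,0,0,0],[0,0,-0.5,0,0,0],[0,0,-0.5,0,0,0],[0,0,-0.4,0,0,0],[0,0,-0.3,0,0,0],[0,0,0,0,0,0]],
  ],
)

```text
t: 2.85
tool_pos: [0.6118, -0.1489, 0.0586]
tool_rot: [-0.897, -3.006, -0.0]
wrist_force: [-0.6, -0.1, -1.1]
finger_gap: 0.651
gripper_force: 0.0
```

Call:
play_rows(
  targets=[
    [[0,0,0,0,0,0],[0,0,0,0,0,0],[0,0,0,0,0,0],[0,0,0,0,0,0],[0,0,0,0,0,0],[0,0,0,0,0,0],[0,0,0,0,0,0],[0,0,0,0,0,0]],
  ],
  jaw=1,
)

```text
t: 3.65
tool_pos: [0.6132, -0.1492, 0.0609]
tool_rot: [-0.897, -3.011, -0.0]
wrist_force: [0.6, 0.1, 0.1]
finger_gap: -0.0
gripper_force: 0.0
```

```bash
python3 - <<'E'
from h import *
tool(); cv2.imwrite('pics/s2.png',cap('side')['img'][180:320,120:300])
E
```

```text
t3.65 pos [ 0.6132 -0.1492  0.0609] yaw_x 146.83 z [-0.  0. -1.] F [0.6 0.1 0.1] gap -0.000 0.0 [-0.33  0.33  1.37  0.    1.45 -1.32]
```

```bash
python3 - <<'E'
from h import *
a=cap('side')['img'][160:310,110:310];b=cap('wrist')['img'][150:480,120:520]
cv2.imwrite('pics/s3.png',np.hstack([cv2.resize(a,(400,300)),cv2.resize(b,(400,300))]))
E
```

```text
(no output)
```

View pics/s3.png

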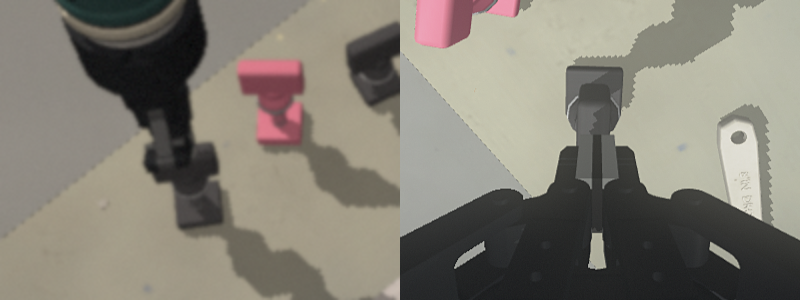

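The bar is just ahead of the shut fingers: the side crop has the fingers at (155,150) and the bar at (190,160). I'll measure the gap.

```bash
python3 - <<'E'
from h import *
for n in('side','scene','wrist'):
    c=cap(n);P=pts(c);d=np.hypot(P[...,0]-.613,P[...,1]+.149);dark=c['img'].max(2)<110
    for z0,z1 in[(.006,.0125),(.08,.09),(.055,.075),(.1,.12)]:
        q=P[(d<.05)&(P[...,2]>z0)&(P[...,2]<z1)&dark]
        if len(q)>5:print(n,z0,len(q),'mean',q.mean(0).round(4),'min',q.min(0).round(3),'max',q.max(0).round(3))
E
```

```text
side 0.006 319 mean [ 0.6139 -0.1448  0.0098] min [ 0.591 -0.169  0.006] max [ 0.634 -0.127  0.012]
side 0.08 97 mean [ 0.6004 -0.1397  0.0848] min [ 0.591 -0.148  0.08 ] max [ 0.611 -0.133  0.09 ]
side 0.055 191 mean [ 0.6142 -0.1443  0.0661] min [ 0.592 -0.159  0.056] max [ 0.633 -0.133  0.075]
side 0.1 13 mean [ 0.6052 -0.1397  0.1077] min [ 0.602 -0.144  0.101] max [ 0.608 -0.137  0.118]
scene 0.006 333 mean [ 0.6186 -0.15    0.01  ] min [ 0.6   -0.173  0.006] max [ 0.636 -0.128  0.012]
scene 0.08 152 mean [ 0.6244 -0.1564  0.085 ] min [ 0.603 -0.168  0.08 ] max [ 0.635 -0.136  0.089]
scene 0.055 180 mean [ 0.6203 -0.1496  0.0662] min [ 0.598 -0.168  0.055] max [ 0.635 -0.133  0.075]
scene 0.1 146 mean [ 0.6217 -0.1499  0.1099] min [ 0.611 -0.164  0.1  ] max [ 0.627 -0.136  0.119]
wrist 0.006 1239 mean [ 0.6057 -0.1449  0.0095] min [ 0.589 -0.173  0.006] max [ 0.633 -0.128  0.012]
wrist 0.08 1350 mean [ 0.5989 -0.1422  0.085 ] min [ 0.59  -0.156  0.08 ] max [ 0.611 -0.133  0.088]
wrist 0.055 369 mean [ 0.5942 -0.139   0.0666] min [ 0.59  -0.158  0.055] max [ 0.618 -0.133  0.075]
wrist 0.1 2123 mean [ 0.6046 -0.1441  0.1107] min [ 0.599 -0.157  0.1  ] max [ 0.614 -0.134  0.12 ]
```

Call:
play_rows(
  targets=[
    [[0,0,0.1,0,0,0],[0,0,0.2,0,0,0],[0,0,0.3,0,0,0],[0,0,0.2,0,0,0],[0,0,0.0,0,0,0]],
  ],
)

```text
t: 4.45
tool_pos: [0.6151, -0.1498, 0.1047]
tool_rot: [0.895, 3.005, -0.0]
wrist_force: [-0.1, 0.0, 1.0]
finger_gap: -0.002
gripper_force: 0.0
```

```bash
python3 - <<'E'
from h import *
tool();w=cap('wrist')['img']
a=cap('side')['img'][160:310,110:310];b=w[200:400,220:420]
cv2.imwrite('pics/s4.png',np.hstack([cv2.resize(a,(400,300)),cv2.resize(b,(400,400))[:300]]))
for n in('side','wrist'):
    c=cap(n);P=pts(c);d=np.hypot(P[...,0]-.613,P[...,1]+.149);dark=c['img'].max(2)<110
    h,_=np.histogram(P[(d<.03)&dark][:,2],bins=np.arange(0,.13,.005));print(n,h)
E
```

```text
t4.45 pos [ 0.6151 -0.1498  0.1047] yaw_x 146.83 z [ 0.006 -0.002 -1.   ] F [-0.1  0.   1. ] gap -0.002 0.0 [-0.33  0.3   1.31  0.    1.52 -1.32]
side [ 97 194 150  13  11   6   0   0  31  50  56  28  59  59  61  58 138 193
   1   0   0   0   0   0   0]
wrist [  32  645  248    0    0    0    0    0   29  121  150   29   65   60
   62   69  560 1203    0    0    0    0    0    0    0]
```

View pics/s4.png

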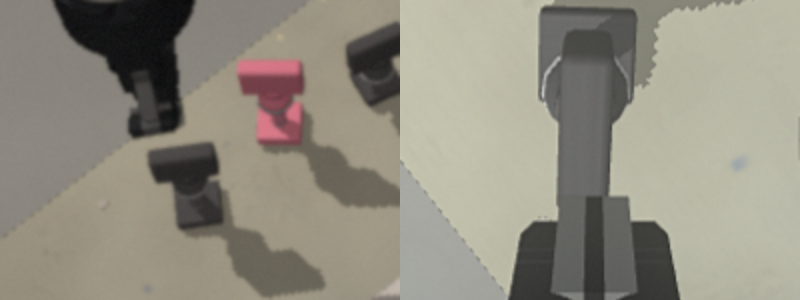

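The bolt still stands undisturbed, and the shut fingers are at side crop (155,130). I'll locate the real fingertips against the reported TCP.

```bash
python3 - <<'E'
from h import *
s=tool()
for n in('side','scene','wrist'):
    c=cap(n);P=pts(c);d=np.hypot(P[...,0]-.613,P[...,1]+.149)
    m=(d<.12)&(P[...,2]>.094)&(P[...,2]<.2)
    for z in np.arange(.095,.16,.005):
        q=P[m&(abs(P[...,2]-z)<.0025)]
        if len(q)>3:print(n,'z%.3f'%z,len(q),'mean',q.mean(0).round(3)[:2],'min',q.min(0).round(3)[:2],'max',q.max(0).round(3)[:2])
E
```

```text
t4.65 pos [ 0.6128 -0.1491  0.1004] yaw_x 146.83 z [-0.001  0.    -1.   ] F [0.3 0.6 0.4] gap -0.000 0.0 [-0.33  0.3   1.32  0.    1.52 -1.32]
side z0.135 7 mean [ 0.607 -0.139] min [ 0.602 -0.144] max [ 0.609 -0.137]
side z0.140 7 mean [ 0.604 -0.14 ] min [ 0.599 -0.147] max [ 0.607 -0.136]
side z0.145 6 mean [ 0.607 -0.138] min [ 0.602 -0.143] max [ 0.614 -0.133]
side z0.150 5 mean [ 0.603 -0.142] min [ 0.6   -0.147] max [ 0.606 -0.137]
scene z0.135 19 mean [ 0.621 -0.152] min [ 0.612 -0.162] max [ 0.625 -0.146]
scene z0.140 31 mean [ 0.621 -0.15 ] min [ 0.61  -0.163] max [ 0.626 -0.136]
scene z0.145 55 mean [ 0.621 -0.149] min [ 0.61  -0.164] max [ 0.625 -0.135]
scene z0.150 46 mean [ 0.621 -0.15 ] min [ 0.611 -0.163] max [ 0.626 -0.137]
scene z0.155 42 mean [ 0.621 -0.151] min [ 0.611 -0.164] max [ 0.626 -0.138]
wrist z0.135 161 mean [ 0.603 -0.143] min [ 0.599 -0.155] max [ 0.613 -0.135]
wrist z0.140 421 mean [ 0.604 -0.144] min [ 0.598 -0.157] max [ 0.613 -0.134]
wrist z0.145 500 mean [ 0.604 -0.144] min [ 0.598 -0.157] max [ 0.613 -0.134]
wrist z0.150 518 mean [ 0.604 -0.144] min [ 0.598 -0.157] max [ 0.614 -0.134]
wrist z0.155 610 mean [ 0.604 -0.144] min [ 0.598 -0.157] max [ 0.614 -0.134]
```

All three cameras put the shut fingertips at z≈0.133 while the reported TCP is 0.100. The tips are really about 33 mm above the reported TCP, with no sideways offset, so the fingers closed above the bar. I'll allow for that from here and reopen, then go down 72 mm.

Call:
play_rows(
  targets=[
    [[0,0,0,0,0,0],[0,0,0,0,0,0],[0,0,0,0,0,0],[0,0,0,0,0,0],[0,0,0,0,0,0]],
  ],
  jaw=-0.3,
)

```text
t: 5.3
tool_pos: [0.6133, -0.1492, 0.101]
tool_rot: [0.897, 3.011, 0.0]
wrist_force: [-0.5, 0.1, -0.3]
finger_gap: 0.649
gripper_force: 0.0
```

Call:
play_rows(
  targets=[
    [[0,0,-0.3,0,0,0],[0,0,-0.3,0,0,0],[0,0,-0.3,0,0,0],[0,0,-0.3,0,0,0],[0,0,-0.24,0,0,0],[0,0,0,0,0,0],[0,0,0,0,0,0]],
  ],
)

```text
t: 6.0
tool_pos: [0.6131, -0.1492, 0.0285]
tool_rot: [-0.897, -3.01, -0.0]
wrist_force: [0.6, -0.1, 0.2]
finger_gap: 0.652
gripper_force: 0.0
```

Call:
play_rows(
  targets=[
    [[0,0,0,0,0,0],[0,0,0,0,0,0],[0,0,0,0,0,0],[0,0,0,0,0,0],[0,0,0,0,0,0],[0,0,0,0,0,0],[0,0,0,0,0,0]],
  ],
  jaw=1,
)

```text
t: 6.7
tool_pos: [0.6139, -0.15, 0.0302]
tool_rot: [0.896, 3.009, -0.001]
wrist_force: [-1.2, -2.5, 4.5]
finger_gap: 0.147
gripper_force: 65.6
```

Call:
play_rows(
  targets=[
    [[0,0,0.2,0,0,0],[0,0,0.4,0,0,0],[0,0,0.4,0,0,0],[0,0,0.2,0,0,0],[0,0,0,0,0,0],[0,0,0,0,0,0]],
  ],
)

```text
t: 7.3
tool_pos: [0.6127, -0.1488, 0.0878]
tool_rot: [-0.896, -3.009, -0.001]
wrist_force: [0.9, -0.1, -2.2]
finger_gap: 0.154
gripper_force: 64.4
```

Call:
play_rows(
  targets=[
    [[-0.26,0.404,0,0,0,0.0161],[-0.26,0.404,0,0,0,0.0161],[-0.26,0.404,0,0,0,0.0161],[-0.26,0.404,0,0,0,0.0161],[-0.26,0.404,0,0,0,0.0161],[-0.26,0.404,0,0,0,0.0161],[-0.26,0.404,0,0,0,0.0161],[-0.26,0.404,0,0,0,0.0161],[-0.26,0.404,0,0,0,0.0161],[-0.26,0.404,0,0,0,0.0161],[0,0,0,0,0,0],[0,0,0,0,0,0]],
  ],
)

```text
t: 8.5
tool_pos: [0.4824, 0.053, 0.0877]
tool_rot: [-0.114, -3.138, 0.001]
wrist_force: [-0.3, -0.5, -2.2]
finger_gap: 0.152
gripper_force: 64.6
```

```bash
python3 - <<'E'
from h import *
s=tool();x,y=s['tool_pos'][:2]
for n in('side','scene','wrist'):
    c=cap(n);P=pts(c);d=np.hypot(P[...,0]-x,P[...,1]-y)
    for z0,z1 in[(.05,.0585),(.058,.064),(.066,.075),(.064,.08)]:
        q=P[(d<.035)&(P[...,2]>z0)&(P[...,2]<z1)]
        if len(q)>20:print(n,z0,len(q),np.round(sum(map(list,(cv2.minAreaRect((q[:,:2]*1000).astype(np.float32))[:2])),[]),1),cv2.minAreaRect((q[:,:2]*1000).astype(np.float32))[2],'z',np.percentile(q[:,2],[5,95]).round(4))
    if n=='side':
        v,u=np.where(d<.05);print(u.min(),u.max(),v.min(),v.max());a=c['img'][160:360,230:430]
b=cap('wrist')['img'][100:400,170:470]
cv2.imwrite('pics/s5.png',np.hstack([cv2.resize(a,(400,400)),cv2.resize(b,(400,400))]))
E
```

```text
t8.50 pos [0.4824 0.053  0.0877] yaw_x 175.85 z [-0.002 -0.    -1.   ] F [-0.3 -0.5 -2.2] gap 0.152 64.5624664798379 [-0.01 -0.    1.69 -0.    1.46 -1.51]
side 0.058 48 [482.2  54.2  31.7  33.5] 85.74633026123047 z [0.0589 0.0636]
side 0.066 301 [482.2  53.3  34.3  33.9] 86.12068176269531 z [0.0662 0.07  ]
side 0.064 389 [482.2  53.1  34.8  33.9] 85.95829010009766 z [0.0651 0.073 ]
335 486 0 328
scene 0.058 43 [491.7  43.9  45.2  21.6] 42.650150299072266 z [0.0586 0.0637]
scene 0.066 285 [483.7  52.1  33.6  35.8] 85.3368911743164 z [0.0664 0.0705]
scene 0.064 333 [483.6  52.1  34.   35.8] 86.30496215820312 z [0.0653 0.0749]
wrist 0.058 181 [466.   51.4  10.2  35.1] 11.104890823364258 z [0.0591 0.0637]
wrist 0.066 2051 [480.2  51.8  33.8  32. ] 85.84073638916016 z [0.0664 0.0687]
wrist 0.064 2193 [480.7  51.8  34.   32.9] 85.74742889404297 z [0.0658 0.0686]
```

View pics/s5.png

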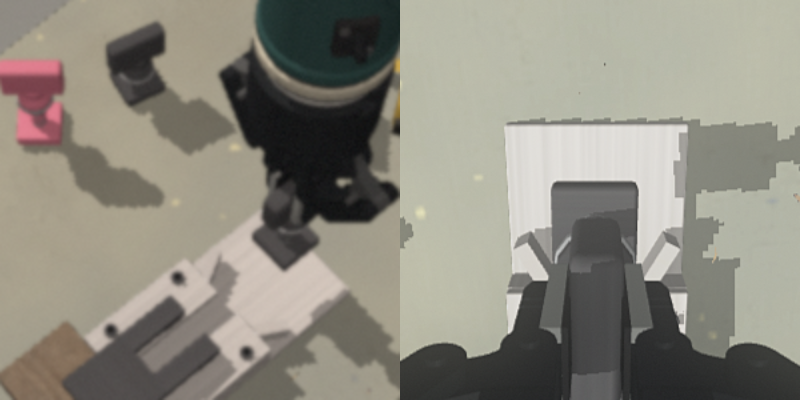

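Side and wrist crops show the head at (285,240) and (595,215), centred over the apron and square to the slot: 85.9° against 85.8°, underside at 0.059. I'll lower it to about 1 mm over the apron and slide.

Call:
play_rows(
  targets=[
    [[0,0,-0.2,0,0,0],[0,0,-0.25,0,0,0],[0,0,-0.25,0,0,0],[0,0,-0.2,0,0,0],[0,0,-0.1,0,0,0],[0,0,0,0,0,0],[0,0,0,0,0,0]],
  ],
)

```text
t: 9.4
tool_pos: [0.4835, 0.0528, 0.0389]
tool_rot: [0.115, 3.139, 0.0]
wrist_force: [0.1, 0.1, -2.1]
finger_gap: 0.151
gripper_force: 64.6
```

Call:
play_rows(
  targets=[
    [[0.2254,-0.0165,0,0,0,0],[0.2254,-0.0165,0,0,0,0],[0.2254,-0.0165,0,0,0,0],[0.2254,-0.0165,0,0,0,0],[0.2254,-0.0165,0,0,0,0],[0,0,0,0,0,0]],
  ],
)

```text
t: 10.0
tool_pos: [0.5415, 0.0484, 0.0389]
tool_rot: [0.115, 3.138, 0.0]
wrist_force: [1.1, -0.4, -2.4]
finger_gap: 0.145
gripper_force: 64.6
```

Call:
play_rows(
  targets=[
    [[0.2254,-0.0165,0,0,0,0],[0.2254,-0.0165,0,0,0,0],[0.2254,-0.0165,0,0,0,0],[0.2254,-0.0165,0,0,0,0],[0.2254,-0.0165,0,0,0,0],[0,0,0,0,0,0],[0,0,0,0,0,0]],
  ],
)

```text
t: 10.7
tool_pos: [0.5959, 0.0445, 0.0386]
tool_rot: [-0.115, -3.139, -0.0]
wrist_force: [0.1, 0.7, -2.9]
finger_gap: 0.151
gripper_force: 64.6
```

```bash
python3 - <<'E'
from h import *
s=tool();x,y=s['tool_pos'][:2]
th=np.radians(-4.2);ex=np.array([np.cos(th),np.sin(th)]);print('X',s['tool_pos'][:2]@ex,'Y',s['tool_pos'][:2]@[-ex[1],ex[0]])
a=cap('side')['img'][220:420,200:400];b=cap('wrist')['img'][100:400,170:470]
cv2.imwrite('pics/s6.png',np.hstack([cv2.resize(a,(400,400)),cv2.resize(b,(400,400))]))
E
```

```text
t10.70 pos [0.5959 0.0445 0.0386] yaw_x 175.81 z [-0.001  0.    -1.   ] F [ 0.1  0.7 -2.9] gap 0.151 64.64709341526031 [-0.02  0.28  1.48  0.    1.39 -1.52]
X 0.5910599677634384 Y 0.08801399251193602
```

View pics/s6.png

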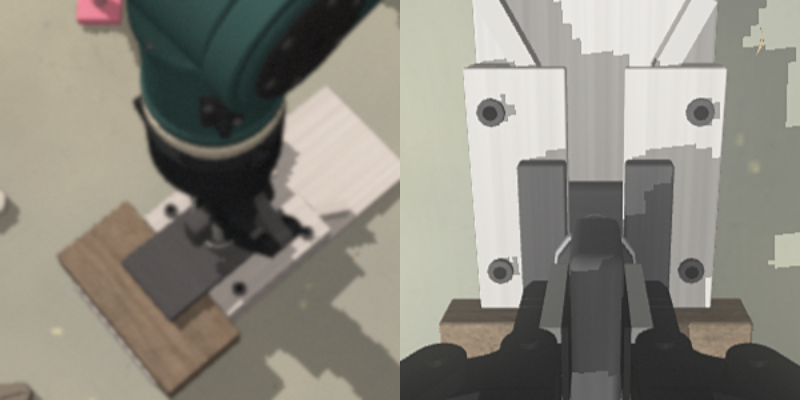

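The wrist crop shows the head at (595,190) inside the fork with the shank between the strap prongs, so the bolt is home at about seat +3 mm. I'll set it down and turn clockwise.

Call:
play_rows(
  targets=[
    [[0,0,-0.02,0,0,0],[0,0,0,0,0,-0.02],[0,0,0,0,0,-0.025],[0,0,0,0,0,-0.025],[0,0,-0.006,0,0,-0.025],[0,0,-0.006,0,0,-0.025],[0,0,-0.006,0,0,-0.025],[0,0,-0.006,0,0,-0.025],[0,0,-0.006,0,0,-0.025],[0,0,-0.006,0,0,-0.025],[0,0,-0.006,0,0,-0.025],[0,0,0,0,0,0]],
  ],
)

```text
t: 12.0
tool_pos: [0.5958, 0.0446, 0.0366]
tool_rot: [1.284, 2.866, 0.001]
wrist_force: [-0.1, -0.1, 0.9]
finger_gap: 0.148
gripper_force: 65.1
```

```bash
python3 - <<'E'
from h import *
s=tool();print(s['torque'])
E
```

```text
t12.00 pos [0.5958 0.0446 0.0366] yaw_x 131.73 z [ 0.001  0.    -1.   ] F [-0.1 -0.1  0.9] gap 0.148 65.07212217897177 [-0.02  0.28  1.48  0.    1.38 -0.75]
[ 0.03553338  0.18813087 -0.01665375]
```

Call:
play_rows(
  targets=[
    [[0,0,-0.006,0,0,-0.025],[0,0,-0.006,0,0,-0.025],[0,0,-0.006,0,0,-0.025],[0,0,-0.006,0,0,-0.015]],
  ],
)

```text
t: 12.4
tool_pos: [0.5959, 0.0446, 0.0355]
tool_rot: [1.676, 2.656, 0.001]
wrist_force: [-2.0, -0.2, 2.3]
finger_gap: 0.151
gripper_force: 65.3
```

```bash
python3 - <<'E'
from h import *
s=tool();print(s['torque'])
E
```

```text
t12.40 pos [0.5959 0.0446 0.0355] yaw_x 115.49 z [ 0.001  0.    -1.   ] F [-2.  -0.2  2.3] gap 0.151 65.27422897517681 [-0.02  0.28  1.48  0.    1.38 -0.47]
[0.04998972 0.2924537  0.07531812]
```

Call:
play_rows(
  targets=[
    [[0,0,0,0,0,-0.02],[0,0,0,0,0,-0.02],[0,0,0,0,0,-0.015],[0,0,0,0,0,0]],
  ],
)

```text
t: 12.8
tool_pos: [0.5959, 0.0445, 0.035]
tool_rot: [1.897, 2.504, 0.0]
wrist_force: [-0.9, -0.7, 0.3]
finger_gap: 0.15
gripper_force: 65.0
```

```bash
python3 - <<'E'
from h import *
s=tool();print(s['torque'])
E
```

```text
t12.80 pos [0.5959 0.0445 0.035 ] yaw_x 105.71 z [ 0. -0. -1.] F [-0.9 -0.7  0.3] gap 0.150 65.003154091537 [-0.02  0.28  1.48 -0.    1.38 -0.29]
[-0.00256885  0.17250619 -0.01422943]
```

Call:
play_rows(
  targets=[
    [[0,0,0,0,0,-0.02],[0,0,0,0,0,-0.015],[0,0,0,0,0,0],[0,0,0,0,0,0]],
  ],
)

```text
t: 13.2
tool_pos: [0.5958, 0.0444, 0.0349]
tool_rot: [2.03, 2.397, -0.001]
wrist_force: [-1.8, -0.6, 0.6]
finger_gap: 0.15
gripper_force: 65.3
```

```bash
python3 - <<'E'
from h import *
s=tool();print(s['torque'])
E
```

```text
t13.20 pos [0.5958 0.0444 0.0349] yaw_x 99.49 z [-0. -0. -1.] F [-1.8 -0.6  0.6] gap 0.150 65.29231242835522 [-0.02  0.28  1.48 -0.    1.38 -0.19]
[-0.12821413  0.2835637   0.66808201]
```

Torque is up at 0.67 N m, so the nut is at its stop. I'll release and retreat upward.

Call:
play_rows(
  targets=[
    [[0,0,0,0,0,0.01],[0,0,0,0,0,0],[0,0,0,0,0,0],[0,0,0,0,0,0],[0,0,0,0,0,0],[0,0,0,0,0,0]],
  ],
  jaw=-0.3,
)

```text
t: 13.8
tool_pos: [0.596, 0.0445, 0.0346]
tool_rot: [1.996, 2.426, 0.0]
wrist_force: [-1.0, -1.0, 0.2]
finger_gap: 0.646
gripper_force: 0.0
```

Call:
play_rows(
  targets=[
    [[0,0,0.2,0,0,0],[0,0,0.4,0,0,0],[0,0,0.5,0,0,0],[0,0,0.5,0,0,0],[0,0,0.5,0,0,0],[0,0,0,0,0,0],[0,0,0,0,0,0]],
  ],
)

```text
t: 14.5
tool_pos: [0.5964, 0.0445, 0.1408]
tool_rot: [1.995, 2.425, 0.002]
wrist_force: [0.4, 0.4, -0.5]
finger_gap: 0.651
gripper_force: 0.0
```

```bash
python3 - <<'E'
from h import *
tool()
bar('side',.5958,.0445,.080,.1)
c=bar('wrist',.5958,.0445,.080,.1)
cv2.imwrite('pics/s7.png',c['img'][100:400,170:470])
E
```

```text
t14.50 pos [0.5964 0.0445 0.1408] yaw_x 101.11 z [ 0.002 -0.    -1.   ] F [ 0.4  0.4 -0.5] gap 0.651 0.0 [-0.02  0.21  1.35  0.    1.58 -0.21]
side n 131 ((593.219970703125, 50.46269226074219), (14.697968482971191, 35.318809509277344), 12.691439628601074) zmax 0.0917
wrist n 181 ((593.6516723632812, 46.24176788330078), (13.978550910949707, 43.57996368408203), 14.16044807434082) zmax 0.0897
```

View pics/s7.png

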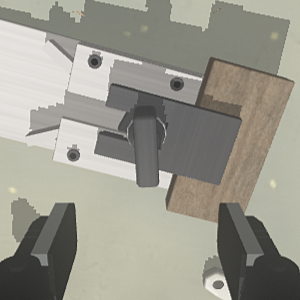

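The view shows the bolt standing in the fork at (147,140), its bar turned about 73° from the slot axis with its top at about 0.090, and the fingers clear. Handing in.

```bash
python3 -c "
from plant import ctrl
print(ctrl.sign_off())"
```

```text
the job is handed in; nothing more can be done
None
```

The taller bolt is clamped in the strap's fork with its nut turned to the stop, the gripper is clear and the shorter bolt was never approached; the job is handed in at about 14.5 s, but no verdict came back.

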